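Push the jar aside and flip the watercolour tin open

TASK

Use only the fingertips or the outside of the fingers; do not pinch, lift or carry anything. First push the small jar with the black cap along the table, keeping it upright, until it stands at least about 20 cm away from the brass thumb tab of the watercolour tin, while the tin is still shut. Then push the tin's lid up by its tab and flip it over past its balance point, so that it lies fully open on its own, and leave the other things on the table where they are.

Things in the scene. Friction and masses are not known exactly. Their poses are not given: they have to be found in the camera images.
- jar: Small closed glass jar with grey contents and a black cap, 60 mm across, 69 mm tall, loose on the table; it stands in front of the tin's tab. Origin at the centre of its underside, z axis up.
- hinge (a point): Middle of the hinge line along the rear of the dark blue watercolour tin (70 x 202 x 22 mm), 61 mm above the table; does not move. The tin is fixed on a low wooden bench (84 x 226 mm, 45 mm high), itself fixed; the bench's front edge is 75 mm in front of the hinge. Axes: x level, from tab to hinge (away from the robot); y along the hinge; z up. The paint pans lie 5 mm below this point.
- tab_lip (a point): Front edge of the lid's brass thumb tab, mid-width, on its underside; moves with the lid. The tab is flat, 50 mm wide, 3 to 4 mm thick, level when shut, and sticks out 26 mm from the lid. This edge is 94 mm from the hinge; shut, it is 67 mm above the table (6 mm above the hinge) and 19 mm in front of the bench's front edge, with nothing under it down to the table.
- tin_lid (a joint): Hinge angle of the lid in rad: 0 shut, grows as the front edge is raised, 2.09 fully open (leaning back on its stop). The lid with its tab weighs less than 0.2 kg and the hinge turns easily: below about 1.2 it falls shut, beyond about 1.7 it falls open slowly by itself, between it may stay.
- bottle: Bystander: loose white bottle with a grey cap, 39 mm across, 94 mm tall. Origin at the centre of its underside.
- big_tube: Bystander: loose large white paint tube with a blue cap, 188 mm long, 57 mm wide, 38 mm high, at the right. Origin at the centre of its underside.
- small_tube: Bystander: loose small white paint tube with a black cap, 112 mm long, 40 mm wide, 26 mm high, at the left. Origin at the centre of its underside.
- tape: Bystander: loose roll of brown tape lying flat, 90 mm across, 48 mm high, at the back right. Origin at the centre of its underside.
- tab_home (a point): Fixed point: where the tab's front edge (point tab_lip) lies while the lid is shut. The jar's distance is measured from here.
Not all that is in view belongs to the job. Leave any orange look-alike of the jar alone.

How it is judged:
By the outcome, as a careful person would: the job done as asked, in the order asked, and still so for the second after the job is handed in, with the robot touching nothing.
It also fails if it takes over 64 s, if anything falls off the work surface, if the arm or the gripper's body presses on something with over 40 N, if the wrist force passes 120 N, or if a joint passes its speed limit or range.

ROBOT

A 7-joint arm with a two-finger parallel gripper is mounted at the origin on a cart in front of the work surface, level with it; the furniture and walls round the work are solid. World frame = base frame: x ahead of the robot, y to its left, z up, the work surface at z = 0. Lengths are in m, angles in rad, forces in N, time in s.
With the tool pointing down it reaches from about 0.425 to 1.025 m from the base axis. Payload 9.4 kg.
Tool frame: the origin (TCP) lies between the finger pads; the fingertips stand 25 mm ahead of it and the grasp point (between the pads) lies 6 mm ahead of it; z points along the fingers, y is the line along which they close (so a half turn about z gives the same grasp; the last joint's range is limited). The gripper opens to 93 mm and grips with 3 to 60 N. Pads are 15 mm wide; open, the fingers measure 128 mm over their backs; the gripper's body (75 mm by 188 mm) begins 65 mm behind the grasp point.
Start: joints at [-1.397, 0.599, -0.003, 1.599, 0.002, 0.943, -0.08], TCP at [0.18, 0.702, 0.244] pointing down, gripper open.
Joint ranges: [-2.57, 2.57], [-0.35, 1.97], [-1.29, 1.29], [0.11, 2.56], [-1.05, 4.19], [0.11, 1.86], [-2.63, 2.63]. Speed limits (rad/s): [2.22, 2.22, 3.01, 3.01, 3.14, 3.14, 3.14].

INTERFACE

Orientations are given as [roll, pitch, yaw] about the fixed x, y, z axes, in that order (R = Rz(yaw) Ry(pitch) Rx(roll)).
In Python, from cell import reach, movel, goto_joints, gripper_to, sleep, inverse_kinematics, state, capture, IKError, close_job gives the robot as it stands. The module is installed in compiled form; this text tells all that it offers. Calls block until the motion is done:
- reach(position, orientation): joint-space move of the TCP to a pose.
- movel(position, velocity=0.15, rot=None, until_force=None): straight line of the TCP; rot=None keeps the orientation; velocity is the mean speed in m/s. With until_force (N) it stops when the force on the tool has changed by that much, and returns True; else False.
- goto_joints(angles): joint-space move.
- gripper_to(opening, newtons=None): finger opening in m; newtons is the grip in N (None keeps the last); returns when the fingers have stopped.
- sleep(seconds).
- inverse_kinematics(position, orientation): joint angles nearest the present ones, or None.
- state(): the state.
- capture(name): name is "side" or "top" or "wrist"; returns a dict with "color" (384x512x3 uint8, red, green, blue), "camera_matrix" (3x3 intrinsics, pixels), "extrinsics" (4x4, takes a point from camera to world coordinates); the wrist camera has in their place "tool_from_camera" (4x4, takes a point from camera to tool coordinates, whose origin is the TCP and whose axes are the flange's). Camera axes: x right, y up, looking along -z (the intrinsics and any distortion apply to the point x, -y, -z); pixel columns grow to the right and rows downward; lengths in m; the calibration is good to about 2 mm. A picture is of the moment at which its call begins: read the wrist's pose just before it. There is no depth.
A pose or a line that the arm cannot do raises IKError and nothing moves.
- close_job(): hands the job in; it is judged then, once.
The state is a dict: "time_s": time; "joint_pos": joint angles; "dq": joint speeds; "joint_efforts": joint torques, N m; "ee_pos": TCP position; "ee_rot": TCP orientation; "wrist_force": force on the tool from outside, world axes, zero at the start; "wrist_torque": the same for the moment, N m; "opening": finger opening in m; "gripper_force": force on a finger pad.
Only numpy, scipy, OpenCV 4.12 (cv2) and the standard library are available. Lean on these libraries where they do the work, as an engineer would, in place of code of your own. Each camera call takes 0.05 s, during which the arm holds its last target. There are 200 camera calls.

## Working session

There is one attempt and no reset: what is moved stays moved. The work goes in short steps, each a Python script; the robot and the scene stay as the last script left them, time stands still between calls to the robot, and variables do not carry over. Pictures are saved under pics/ and viewed, at most 10 in all, crops included, and the job is handed in when it is done.

```bash
mkdir -p pics
cat > h.py <<'E'
import numpy as np, cv2
from cell import *
def ray(c,u,v):
    K=c["camera_matrix"];T=np.array(c["extrinsics"])
    p=cv2.undistortPoints(np.array([[[u,v]]],float),np.array(K),None)[0,0]
    d=T[:3,:3]@np.array([p[0],-p[1],-1.]);return T[:3,3],d
def onz(c,u,v,z):
    o,d=ray(c,u,v);return o+d*(z-o[2])/d[2]
def save(c,n): cv2.imwrite(f"pics/{n}.png",c["color"][:,:,::-1])
E
python3 - <<'E'
from h import *
import pickle
d={n:capture(n) for n in("side","top")}
pickle.dump(d,open("c0.pkl","wb"))
for n in d: save(d[n],n+"0");print(n,{k:v for k,v in d[n].items() if k!="color"})
print(state())
E
```

```text
side {'camera_matrix': array([[442.36025244,   0.        , 252.1521412 ],
       [  0.        , 442.36025244, 192.27642925],
       [  0.        ,   0.        ,   1.        ]]), 'extrinsics': array([[ 0.86799081,  0.27452995, -0.41379374, -0.1088875 ],
       [-0.49652384,  0.49236702, -0.71486978, -1.01774435],
       [ 0.00748522,  0.82595885,  0.56368071,  0.99694314],
       [ 0.        ,  0.        ,  0.        ,  1.        ]])}
top {'camera_matrix': array([[433.65601769,   0.        , 258.3324006 ],
       [  0.        , 433.65601769, 184.83373887],
       [  0.        ,   0.        ,   1.        ]]), 'extrinsics': array([[-0.01409537,  0.99857443, -0.05148235,  0.47478192],
       [-0.999624  , -0.01528386, -0.02276518,  0.13840319],
       [-0.02351958,  0.05114211,  0.9984144 ,  1.42674416],
       [ 0.        ,  0.        ,  0.        ,  1.        ]])}
{'time_s': 0.1, 'joint_pos': array([-1.39670424,  0.60004662, -0.00256523,  1.60000895,  0.00182748,
        0.94291531, -0.07980233]), 'dq': array([ 4.54353563e-04, -1.69971506e-03,  8.32389546e-05, -1.81227462e-03,
       -1.51573375e-03,  3.42364524e-05, -1.12842861e-03]), 'joint_efforts': array([ 3.81781763e-03, -7.66556811e+01,  1.50116935e+00, -2.52937567e+01,
       -5.24387544e-02,  1.35961612e-02,  7.57831754e-05]), 'ee_pos': array([0.17983154, 0.70194523, 0.24285954]), 'ee_rot': array([-3.14022341e+00,  1.38509473e-04,  2.89089097e+00]), 'wrist_force': array([0.46477925, 0.63499653, 0.07505384]), 'wrist_torque': array([ 0.01679563, -0.01222258, -0.00147493]), 'gripper_force': 0.0, 'opening': 0.0931521275734606}
```

View pics/side0.png

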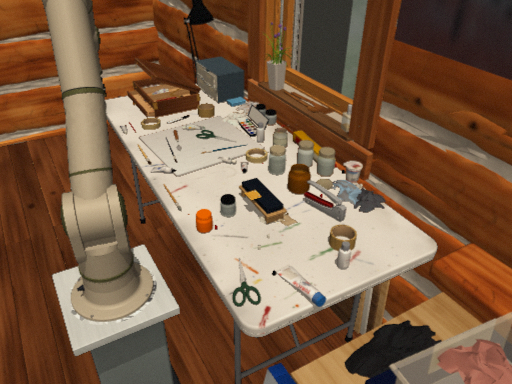

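View pics/top0.png

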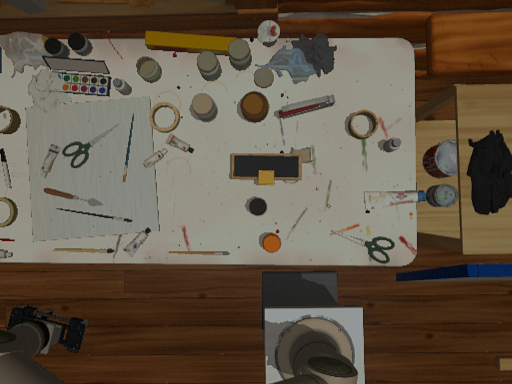

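Side view: jar at about (228,205), orange decoy at (204,221), and the tin with its tab at (250,195). Top view: tin spans about (230–301, 152–180), tab (266,178), jar (257,206), decoy (271,242). Next I enlarge the tin area.

Run:
```python
import pickle; from h import *
d=pickle.load(open("c0.pkl","rb"));t=d["top"];s=d["side"]
a=cv2.resize(t["color"][140:260,210:330],None,fx=5,fy=5,interpolation=2)[:,:,::-1]
cv2.imwrite("pics/z.png",a)
for n,(u,v,z) in dict(tab=(266,184,.07),jar=(257,206,.069),orange=(271,242,.07),rl=(230,153,.065),rr=(301,152,.065),fl=(231,180,.065),fr=(301,179,.065),edge=(260,263,0),edgeL=(100,260,0),blueL=(161,151,.02)).items(): print(n,onz(t,u,v,z).round(3))
print(onz(s,228,196,.069),onz(s,248,197,.07))
```

```text
tab [0.547 0.145 0.07 ]
jar [0.479 0.174 0.069]
orange [0.366 0.132 0.07 ]
rl [0.647 0.258 0.065]
rr [0.646 0.034 0.065]
fl [0.562 0.255 0.065]
fr [0.561 0.035 0.065]
edge [0.293 0.169 0.   ]
edgeL [0.308 0.696 0.   ]
blueL [0.663 0.488 0.02 ]
[0.48276204 0.18123703 0.069     ] [0.54307384 0.13860247 0.07      ]
```

View pics/z.png

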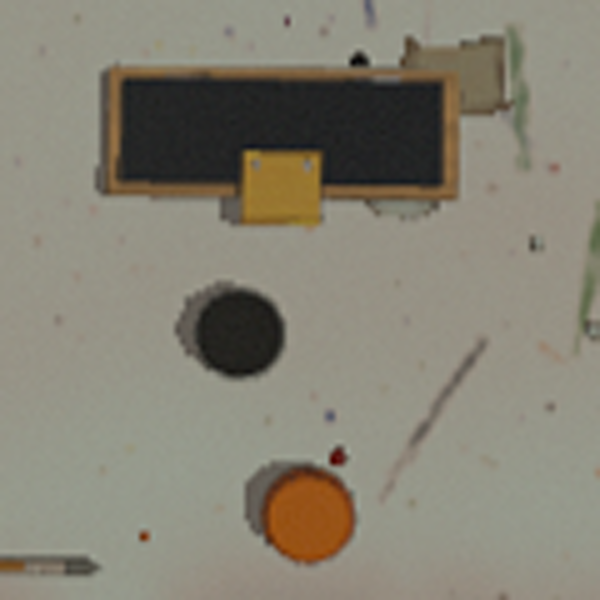

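The zoom shows the tab's front edge at px (258.6–274.2, ~184.8), the jar cap centred at (258,206.6), and the bench front edge from (231,178.6) to (301.6,179.6). The tin is close to aligned with world y. Next I check the geometry and the IK.

Run:
```python
import pickle; from h import *
from scipy.spatial.transform import Rotation as R
d=pickle.load(open("c0.pkl","rb"));t=d["top"]
for n,(u,v,z) in dict(tabL=(258.6,184.4,.07),tabR=(274.2,185.2,.07),jar=(258,206.6,.069),bfl=(231,178.6,.045),bfr=(301.6,179.6,.045),lidRL=(234.4,155.8,.067),lidRR=(299,155.8,.067)).items(): print(n,onz(t,u,v,z).round(4))
for yaw in(1.5708,-1.5708):
  for p in((.478,.10,.2),(.478,.10,.042),(.478,.34,.042)):
    q=inverse_kinematics(p,[np.pi,0,yaw]);print(yaw,p,None if q is None else np.round(q,2))
for tilt in(30,40,45,50,60):
  for rz in(0,np.pi):
    o=(R.from_euler("xyz",[np.pi,-np.radians(tilt),0])*R.from_euler("z",rz)).as_euler("xyz")
    for p in((.50,.144,.08),(.50,.144,.064),(.63,.144,.17),(.67,.144,.16)):
      q=inverse_kinematics(p,list(o));print(tilt,rz>0,p,None if q is None else np.round(q,2))
```

```text
tabL [0.5461 0.1685 0.07  ]
tabR [0.5428 0.1197 0.07  ]
jar [0.4766 0.1714 0.069 ]
bfl [0.5673 0.2571 0.045 ]
bfr [0.5606 0.0318 0.045 ]
lidRL [0.6378 0.2436 0.067 ]
lidRR [0.6343 0.0402 0.067 ]
1.5708 (0.478, 0.1, 0.2) [-0.59  0.4   0.37  2.19 -0.26  0.59 -0.04]
1.5708 (0.478, 0.1, 0.042) [-0.39  0.67  0.1   2.29 -0.33  0.19  0.02]
1.5708 (0.478, 0.34, 0.042) [-0.81  0.73  0.15  2.06 -0.28  0.37 -0.44]
-1.5708 (0.478, 0.1, 0.2) [ 0.    0.41 -0.43  2.16  0.29  0.63  2.51]
-1.5708 (0.478, 0.1, 0.042) [-0.11  0.68 -0.31  2.27  0.75  0.29  2.06]
-1.5708 (0.478, 0.34, 0.042) [-0.46  0.75 -0.39  2.04  0.61  0.47  1.84]
30 False (0.5, 0.144, 0.08) [-0.06  0.75 -0.73  2.52  2.1   0.87  2.09]
30 False (0.5, 0.144, 0.064) [-0.06  0.79 -0.73  2.52  2.13  0.91  2.06]
30 False (0.63, 0.144, 0.17) [-0.53  0.52  0.16  2.23  2.21  0.15  2.12]
30 False (0.67, 0.144, 0.16) [-0.37  0.56 -0.01  2.15  1.84  0.2   2.53]
30 True (0.5, 0.144, 0.08) [ 0.15  0.9  -1.1   2.5   1.94  1.13 -0.85]
30 True (0.5, 0.144, 0.064) [ 0.14  0.95 -1.1   2.51  1.97  1.18 -0.87]
30 True (0.63, 0.144, 0.17) [ 0.21  0.67 -0.
[... 1087 characters left out ...]
False (0.67, 0.144, 0.16) [ 0.05  0.75 -0.73  2.33  2.29  1.02  2.18]
50 True (0.5, 0.144, 0.08) None
50 True (0.5, 0.144, 0.064) None
50 True (0.63, 0.144, 0.17) [ 0.22  0.86 -1.1   2.4   2.16  1.28 -0.8 ]
50 True (0.67, 0.144, 0.16) [ 0.26  0.91 -1.1   2.32  2.19  1.25 -0.71]
60 False (0.5, 0.144, 0.08) None
60 False (0.5, 0.144, 0.064) None
60 False (0.63, 0.144, 0.17) [ 0.17  0.99 -1.11  2.48  2.32  1.59  2.25]
60 False (0.67, 0.144, 0.16) [ 0.12  0.92 -0.92  2.4   2.4   1.42  2.19]
60 True (0.5, 0.144, 0.08) None
60 True (0.5, 0.144, 0.064) None
60 True (0.63, 0.144, 0.17) [-0.22  0.75 -0.46  2.5   2.47  1.27 -1.34]
60 True (0.67, 0.144, 0.16) [-0.62  0.77  0.22  2.45  2.77  1.04 -1.76]
```

Run:
```python
from h import *
o=[np.pi,0,np.pi/2]
gripper_to(.035)
reach([.477,.095,.18],o)
movel([.477,.095,.043],.12)
print(state()["ee_pos"],state()["wrist_force"])
movel([.477,.128,.043],.05)
movel([.477,.345,.043],.05)
s=state();print(s["ee_pos"],s["wrist_force"],s["time_s"])
movel([.477,.30,.043],.1);movel([.477,.30,.2],.2)
gripper_to(0.0)
t=capture("top");save(t,"top1");a=capture("side");save(a,"side1")
cv2.imwrite("pics/m.png",np.hstack([t["color"][100:300,100:400],a["color"][100:300,100:400]])[:,:,::-1])
print(state()["time_s"])
```

```text
[0.47723806 0.09505963 0.04348919] [ 0.36739952  1.13460051 -0.0509049 ]
[0.47697566 0.34498213 0.04299638] [-0.57730398 -2.06371131  0.22390653] 10.15
12.5083
```

View pics/m.png

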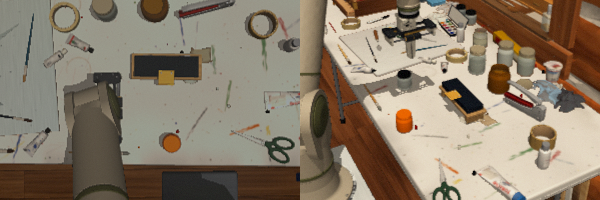

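The jar stands upright at side px (204,171), and the tin is still shut. Next I move to the tilted pre-pose and check the arc.

```bash
cat >> h.py <<'E'
from scipy.spatial.transform import Rotation as R
TIN=R.from_euler("z",-.03)
HINGE=np.array([.6385,.141,.061])
def tool(tilt,flip): return TIN*R.from_euler("xyz",[np.pi,-tilt,0])*R.from_euler("z",np.pi*flip)
def tcp(x,z,tilt):
    "TCP for the fingertip's upper front corner at (x,z) in the hinge frame"
    d=np.array([np.sin(tilt),0,-np.cos(tilt)]);w=np.array([np.cos(tilt),0,np.sin(tilt)])
    return HINGE+TIN.apply(np.array([x,0,z])-.0075*w-.025*d)
E
python3 - <<'E'
from h import *
s=capture("side");print(onz(s,204,171,.069).round(3))
for tilt in(30,33,36):
 t=np.radians(tilt)
 for f in(0,1):
  o=list(tool(t,f).as_euler("xyz"))
  for x,z in((-.125,.09),(-.125,-.01),(-.088,-.01),(-.06,.06),(0,.085),(.035,.07)):
   p=tcp(x,z,t);q=inverse_kinematics(list(p),o);print(tilt,f,p.round(3),None if q is None else np.round(q,2))
E
```

```text
[0.479 0.384 0.069]
30 0 [0.495 0.145 0.169] [-0.43  0.43 -0.19  2.49  2.07  0.42  2.07]
30 0 [0.495 0.145 0.069] [ 0.03  0.85 -0.92  2.52  2.01  1.04  2.14]
30 0 [0.532 0.144 0.069] [-0.02  0.78 -0.73  2.45  2.08  0.86  2.15]
30 0 [0.56  0.143 0.139] [-0.35  0.53 -0.19  2.38  2.14  0.41  2.09]
30 0 [0.62  0.142 0.164] [-0.54  0.52  0.17  2.26  2.24  0.17  2.05]
30 0 [0.654 0.141 0.149] [-0.51  0.57  0.17  2.19  2.28  0.15  2.03]
30 1 [0.495 0.145 0.169] [ 0.18  0.63 -1.1   2.45  1.72  0.9  -0.71]
30 1 [0.495 0.145 0.069] [-0.25  0.72 -0.48  2.54  2.24  0.78 -1.27]
30 1 [0.532 0.144 0.069] [ 0.18  0.95 -1.1   2.44  1.93  1.14 -0.79]
30 1 [0.56  0.143 0.139] [ 0.24  0.77 -1.1   2.34  1.77  0.96 -0.6 ]
30 1 [0.62  0.142 0.164] [ 0.3   0.76 -1.1   2.21  1.68  0.91 -0.38]
30 1 [0.654 0.141 0.149] [ 0.22  0.73 -0.92  2.15  1.7   0.77 -0.37]
33 0 [0.494 0.145 0.168] [-0.33  0.46 -0.37  2.51  2.07  0.57  2.04]
33 0 [0.494 0.145 0.068] None
33 0 [0.531 0.144 0.068] [ 0.06  0.88 -0.92  2.48  2.06  1.08  2.18]
33 0 [0.559 0.143 0.138] [-0.24  0.56 -0.37  2.41  2.14  0.57  2.09]
33 0 [0.619 0.1
[... 547 characters left out ...]
  1.98  0.82  2.1 ]
36 0 [0.493 0.145 0.067] None
36 0 [0.53  0.144 0.067] [ 0.04  0.91 -0.92  2.51  2.11  1.17  2.11]
36 0 [0.558 0.143 0.137] [-0.13  0.61 -0.55  2.44  2.13  0.74  2.1 ]
36 0 [0.618 0.142 0.162] [-0.19  0.55 -0.37  2.31  2.09  0.54  2.22]
36 0 [0.653 0.141 0.147] [-0.29  0.59 -0.19  2.25  2.21  0.45  2.12]
36 1 [0.493 0.145 0.167] [ 0.12  0.67 -1.1   2.52  1.85  1.05 -0.9 ]
36 1 [0.493 0.145 0.067] None
36 1 [0.53  0.144 0.067] [-0.4   0.75 -0.24  2.54  2.47  0.83 -1.49]
36 1 [0.558 0.143 0.137] [ 0.2   0.8  -1.1   2.42  1.92  1.09 -0.77]
36 1 [0.618 0.142 0.162] [ 0.27  0.78 -1.1   2.28  1.86  0.99 -0.57]
36 1 [0.653 0.141 0.147] [ 0.29  0.84 -1.1   2.22  1.88  1.01 -0.5 ]
```

Run:
```python
from h import *
t=np.radians(30);o=list(tool(t,1).as_euler("xyz"))
P=lambda x,z:list(tcp(x,z,t))
reach(P(-.115,.14),o);print(state()["joint_pos"].round(2))
movel(P(-.113,.03),.15)
movel(P(-.113,-.012),.08)
s=state();print(s["ee_pos"],s["joint_pos"].round(2),s["wrist_force"],s["time_s"])
print(movel(P(-.088,-.012),.03,until_force=6))
s=state();print(s["ee_pos"],s["wrist_force"],P(-.088,-.012),s["time_s"])
c=capture("side");cv2.imwrite("pics/p.png",cv2.resize(c["color"][130:250,180:330],None,fx=4,fy=4)[:,:,::-1])
```

```text
[ 0.24  0.5  -1.1   2.38  1.55  0.78 -0.51]
[0.50661745 0.14504633 0.06717824] [ 0.09  0.89 -0.99  2.49  1.98  1.08 -0.93] [-0.20655534 -0.92613743  0.86597307] 15.775
False
[0.53136018 0.14422888 0.06684998] [ 0.77166383 -0.70108786 -0.56136507] [np.float64(0.5315529536963751), np.float64(0.14420937425916017), np.float64(0.06690063509461097)] 16.7583
```

View pics/p.png

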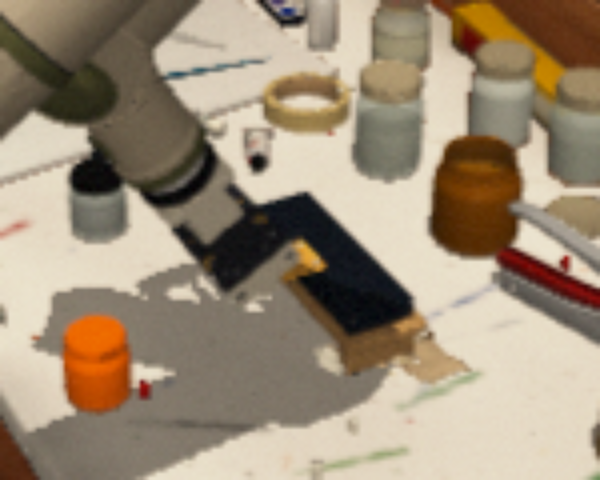

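The finger is under the tab (crop ~(300,265)), and the lid is still shut with almost no force. Next is the arc, first half.

Run:
```python
from h import *
t=np.radians(30)
P=lambda x,z:list(tcp(x,z,t))
for a in np.arange(-.05,.86,.1):
    r=.088
    hit=movel(P(-r*np.cos(a),r*np.sin(a)),.05,until_force=20)
    f=state()["wrist_force"];print(round(a,2),hit,f.round(1))
    if hit: break
print(state()["time_s"],state()["joint_pos"].round(2))
c=capture("side");cv2.imwrite("pics/q.png",cv2.resize(c["color"][130:250,180:330],None,fx=4,fy=4)[:,:,::-1])
```

```text
-0.05 False [-0.  -1.8 -0.5]
0.05 False [-1.5 -0.3  0.7]
0.15 False [-3.9 -0.1  0.2]
0.25 False [-2.1  1.1  0.3]
0.35 False [-0.8  0.2 -0.1]
0.45 False [-1.   1.2  0.5]
0.55 False [0.  0.8 0.2]
0.65 False [-0.2  0.  -0.2]
0.75 False [ 0.4 -0.7 -0. ]
0.85 False [-0.8 -0.3  0.5]
20.0333 [ 0.19  0.7  -1.    2.34  1.78  0.86 -0.61]
```

View pics/q.png

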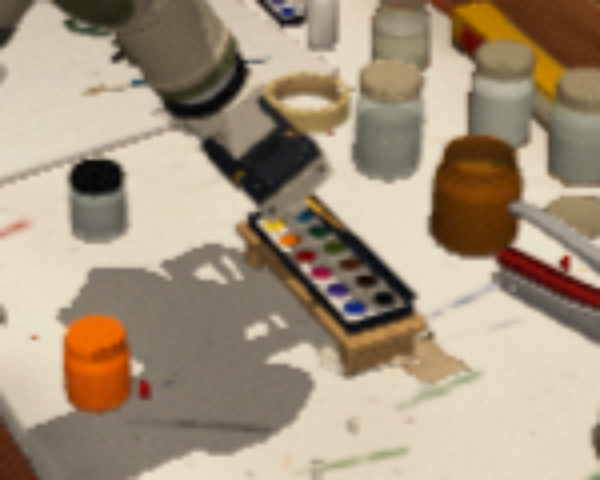

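The paint pans are now visible and the lid is edge-on to the camera near (370,250), lifted. I continue the arc past the balance point, then retreat.

Run:
```python
from h import *
t=np.radians(30)
P=lambda x,z:list(tcp(x,z,t))
for a in np.arange(.95,2.06,.1):
    r=np.interp(a,[.85,1.5],[.088,.081])
    hit=movel(P(-r*np.cos(a),r*np.sin(a)),.05,until_force=12)
    print(round(a,2),hit,state()["wrist_force"].round(1))
    if hit: break
movel(P(-.06,.12),.08);movel(P(-.12,.16),.15)
q=state()["joint_pos"];q[0]-=.9
goto_joints(q);sleep(2.5)
print(state()["time_s"],state()["ee_pos"])
c=capture("side");b=capture("top");save(c,"side9");save(b,"top9")
cv2.imwrite("pics/e.png",np.hstack([cv2.resize(c["color"][130:280,170:370],None,fx=2,fy=2),cv2.resize(b["color"][110:260,150:350],None,fx=2,fy=2)])[:,:,::-1])
```

```text
0.95 False [-0.2  0.4 -0.4]
1.05 False [-0.4 -0.7  0.6]
1.15 False [ 0.3 -0.2  0.2]
1.25 False [ 0.6 -0.4 -0.7]
1.35 False [-0.1 -0.5  0.8]
1.45 False [-0.  -0.7 -0.1]
1.55 False [-0.5 -0.3 -0.2]
1.65 False [-0.7  0.2  0. ]
1.75 False [-0.1 -0.2  0.9]
1.85 False [-0.6 -0.8  0.1]
1.95 False [-0.3 -0.2  0.9]
2.05 False [-0.2  0.5 -0.2]
30.175 [0.19737683 0.4819464  0.23899368]
```

View pics/e.png

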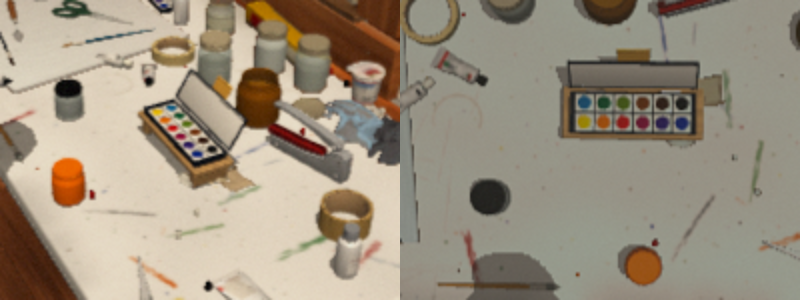

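The lid leans back fully open with its tab at top px (266,135), and the jar stands upright at top px (194,208). I check the lid angle, then hand in.

Run:
```python
from h import *
b=capture("top");print(onz(b,266.5,135,.145),onz(b,194.5,208,.069))
s=state();print(s["wrist_force"],s["time_s"])
close_job()
```

```text
[0.68901481 0.14121925 0.145     ] [0.47507106 0.3707383  0.069     ]
[0.06812096 0.04945603 0.16674619] 30.325
the job is handed in; nothing more can be done
```

The job is handed in at 30.3 s: the jar stands upright about 24 cm from the tab's home point, and the lid then went past its balance point and lies fully open on its stop, with the robot clear and nothing else seen to have moved.

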